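# Find the lamp key left on by feel and release it

### The job

One of the four identical keys on the microscope's lamp box has been left latched down. Tap each key lightly with the fingertips, from the leftmost to the rightmost as seen from the robot, to feel which one is down - so lightly that no key changes - and only then press the latched key fully down and let go, so that it springs up. Finish with all four keys up; do not push in any key that is up, pick nothing up, and leave the things around alone.

Things in the scene. Friction and masses are not known exactly. Their poses are not given: they have to be found in the camera images.
- box: White lamp control box, 150 mm deep (its x) by 236 mm wide (its y), flat top 50 mm above the work surface; fixed. Origin: centre of its underside; x points away from the robot (yaw within 0.35 rad of the world's), y left, z up. Four alike latching keys stand in a row along y, at local x = -30 mm, local y = +72, +24, -24, -72 mm. At the start one, any of the four, is latched.
- key1 (a joint): Travel of the leftmost (seen from the robot) key straight down, m: 0 up, about 0.003 latched, 0.0085 bottom stop. Pressed to the bottom and let go, the latched key is released and springs up to 0; travel under 6 mm does not release it. An up key springs back when let go. Spring: 1.5 N to start an up key moving, then 0.25 N per mm, about 3.6 N at the bottom; the latched key gives way only above about 2.2 N.
- key1_top (a point): Centre of the flat top of the leftmost (seen from the robot) key: grey cap 34 mm (box x) by 26 mm (box y), 22 mm gaps between caps; its top stands 14 mm above the box's top (64 mm above the work surface) when up, about 11 mm when latched, 5.5 mm at the bottom stop. Axes as the box's.
- key2 (a joint): Travel of the second from the left key straight down, m: 0 up, about 0.003 latched, 0.0085 bottom stop. Pressed to the bottom and let go, the latched key is released and springs up to 0; travel under 6 mm does not release it. An up key springs back when let go. Spring: 1.5 N to start an up key moving, then 0.25 N per mm, about 3.6 N at the bottom; the latched key gives way only above about 2.2 N.
- key2_top (a point): Centre of the flat top of the second from the left key: grey cap 34 mm (box x) by 26 mm (box y), 22 mm gaps between caps; its top stands 14 mm above the box's top (64 mm above the work surface) when up, about 11 mm when latched, 5.5 mm at the bottom stop. Axes as the box's.
- key3 (a joint): Travel of the third from the left key straight down, m: 0 up, about 0.003 latched, 0.0085 bottom stop. Pressed to the bottom and let go, the latched key is released and springs up to 0; travel under 6 mm does not release it. An up key springs back when let go. Spring: 1.5 N to start an up key moving, then 0.25 N per mm, about 3.6 N at the bottom; the latched key gives way only above about 2.2 N.
- key3_top (a point): Centre of the flat top of the third from the left key: grey cap 34 mm (box x) by 26 mm (box y), 22 mm gaps between caps; its top stands 14 mm above the box's top (64 mm above the work surface) when up, about 11 mm when latched, 5.5 mm at the bottom stop. Axes as the box's.
- key4 (a joint): Travel of the rightmost key straight down, m: 0 up, about 0.003 latched, 0.0085 bottom stop. Pressed to the bottom and let go, the latched key is released and springs up to 0; travel under 6 mm does not release it. An up key springs back when let go. Spring: 1.5 N to start an up key moving, then 0.25 N per mm, about 3.6 N at the bottom; the latched key gives way only above about 2.2 N.
- key4_top (a point): Centre of the flat top of the rightmost key: grey cap 34 mm (box x) by 26 mm (box y), 22 mm gaps between caps; its top stands 14 mm above the box's top (64 mm above the work surface) when up, about 11 mm when latched, 5.5 mm at the bottom stop. Axes as the box's.
- objective: Bystander: steel microscope objective, 30 mm across, 40 mm tall, standing on the box's top behind the keys (about 80 mm beyond their row). Origin at the centre of its underside. Leave alone.
- dish: Bystander: closed clear culture dish, 58 mm across, 16 mm tall, on the work surface on the robot's side of the box. Origin at the centre of its underside. Leave alone.
- wellplate: Bystander: well plate 86 by 128 by 15 mm, on the work surface left of the box. Origin at the centre of its underside. Leave alone.
- bottle: Bystander: small glass bottle, 54 mm across, 95 mm tall, on the work surface right of the box. Origin at the centre of its underside. Leave alone.

How it is judged (in metres and radians):
On the way, in this order (a step that is already met when the one before it is completed fails the run):
1. the leftmost (seen from the robot) key is touched by the fingers (contact force between the fingers and key1 above 0.3 N), for 0.02 s.
2. the second from the left key is touched by the fingers (contact force between the fingers and key2 above 0.3 N), for 0.02 s.
3. the third from the left key is touched by the fingers (contact force between the fingers and key3 above 0.3 N), for 0.02 s.
4. the rightmost key is touched by the fingers (contact force between the fingers and key4 above 0.3 N), for 0.02 s.
5. the latched key is pressed down (value of joint any of key1, key2, key3, key4 above 0.006 m), for 0.02 s.
6. the latched key, pressed and let go, has sprung up: all four keys are up (value of joint each of key1, key2, key3, key4 below 0.0012 m), for 0.2 s.
At the end, for the whole second after the job is handed in: All four keys are up (each within 1.2 mm of its top position) and the objective, dish, well plate and bottle stand within 15 mm of where they were, upright (all of step 6 and distance of each of objective, dish, wellplate, bottle from where it was at the start of the episode below 0.015 m and angle between each of objective, dish, wellplate, bottle's own z axis and vertical below 0.2 rad); the robot touches nothing.
It fails at once if a key that is up is pushed in over 6 mm while another is latched ((value of joint key1 above 0.006 m and value of joint any of key2, key3, key4 above 0.002 m) or (value of joint key2 above 0.006 m and value of joint any of key1, key3, key4 above 0.002 m) or (value of joint key3 above 0.006 m and value of joint any of key1, key2, key4 above 0.002 m) or (value of joint key4 above 0.006 m and value of joint any of key1, key2, key3 above 0.002 m)).
It fails at once if a bystander is knocked over, shoved 30 mm or lifted (distance of any of objective, dish, wellplate, bottle from where it was at the start of the episode above 0.03 m or angle between any of objective, dish, wellplate, bottle's own z axis and vertical above 0.5 rad or height (world z) of objective above 0.062 m or height (world z) of any of dish, wellplate, bottle above 0.012 m).
It fails at once if a bystander is gripped (contact force between the fingers and objective above 8 N or contact force between the fingers and dish above 8 N or contact force between the fingers and wellplate above 8 N or contact force between the fingers and bottle above 8 N).
It also fails if it takes over 48 s, if anything falls off the work surface, if the arm or the gripper's body presses on something with over 40 N, if the wrist force passes 120 N, or if a joint passes its speed limit or range.

### The arm

A 7-joint arm with a two-finger parallel gripper is mounted at the origin on the work surface. World frame = base frame: x ahead of the robot, y to its left, z up, the work surface at z = 0. Lengths are in m, angles in degrees, forces in N, time in s.
With the tool pointing down it reaches from about 0.425 to 0.8 m from the base axis. Payload 8.3 kg.
Tool frame: the origin (TCP) lies between the finger pads; the fingertips stand 17 mm ahead of it and the grasp point (between the pads) lies 2 mm behind it; z points along the fingers, y is the line along which they close (so a half turn about z gives the same grasp; the last joint's range is limited). The gripper opens to 85 mm and grips with 20 to 120 N. Pads are 22 mm wide; open, the fingers measure 114 mm over their backs; the gripper's body (76 mm by 85 mm) begins 54 mm behind the grasp point. The pads swing forward as they close: fully open they stand 13 mm farther back than shut.
Start: joints at [-78.203, 21.967, 0.94, 78.501, -0.361, 79.538, -2.664], TCP at [0.166, 0.603, 0.248] pointing down, gripper open.
Joint ranges: [-169.22, 169.22], [-14.56, 117.87], [-87.37, 89.26], [10.42, 133.3], [-82.24, 262.24], [0.94, 117.77], [-172.7, 172.7]. Speed limits (degrees/s): [136.94, 136.94, 172.46, 172.46, 180, 180, 180].

### API

Orientations are given as [roll, pitch, yaw] about the fixed x, y, z axes, in that order (R = Rz(yaw) Ry(pitch) Rx(roll)).
In Python, from plant import ctrl gives the robot as it stands. Calls block until the motion is done:
- ctrl.movep(position, orientation): joint-space move of the TCP to a pose.
- ctrl.move_straight(position, velocity=0.15, orientation=None): straight line of the TCP; orientation=None keeps the orientation; velocity is the mean speed in m/s.
- ctrl.movej(angles): joint-space move.
- ctrl.grip(opening, effort=None): opening from 0.0 (shut) to 1.0 (fully open); effort is the grip in N (None keeps the last); returns when the fingers have stopped.
- ctrl.hold(seconds).
- ctrl.inverse_kinematics(position, orientation): joint angles nearest the present ones, or None.
- ctrl.get_state(): the state.
- ctrl.snapshot(name): name is "side" or "top"; returns (picture, depth): 384x512x3 uint8, red, green, blue; 384x512 float32, m along the optical axis (not along the pixel's ray), 0 where there is no reading.
- ctrl.calibration(name): a dict with "K" (3x3 intrinsics, pixels), "extrinsics" (4x4, takes a point from camera to world coordinates). Camera axes: x right, y down, z forward; pixel columns grow to the right and rows downward; lengths in m; the calibration is good to about 2 mm. A picture is of the moment at which its call begins. calibration takes no time and is no camera call.
A pose or a line that the arm cannot do raises ctrl.MotionError and nothing moves.
- ctrl.close_job(): hands the job in; it is judged then, once.
The state is a dict: "time": time; "joints": joint angles; "qd": joint speeds; "tau": joint torques, N m; "tcp_pos": TCP position; "tcp_rot": TCP orientation; "force": force on the tool from outside, world axes, zero at the start; "moment": the same for the moment, N m; "gripper_width": opening from 0.0 (shut) to 1.0 (fully open); "finger_force": force on a finger pad.
Only numpy, scipy, OpenCV 4.12 (cv2) and the standard library are available. Lean on these libraries where they do the work, as an engineer would, in place of code of your own. Each camera call takes 0.05 s, during which the arm holds its last target. There are 200 camera calls.

## Working session

There is one attempt and no reset: what is moved stays moved. The work goes in short steps, each a Python script; the robot and the scene stay as the last script left them, time stands still between calls to the robot, and variables do not carry over. Pictures are saved under pics/ and viewed, at most 10 in all, crops included, and the job is handed in when it is done.

```bash
mkdir -p pics; ls; python3 - <<'E'
from plant import ctrl
import cv2,numpy as np
for n in("top","side"):
    p,d=ctrl.snapshot(n); cv2.imwrite(f"pics/{n}0.png",p[:,:,::-1]); np.save(n+"0.npy",d)
    c=ctrl.calibration(n); print(n,np.round(c["K"],1).tolist(),np.round(c["extrinsics"],3).tolist())
s=ctrl.get_state(); print(s)
E
```

```text
pics
top [[400.6, 0.0, 255.3], [0.0, 400.6, 195.8], [0.0, 0.0, 1.0]] [[0.014, -0.989, 0.15, 0.418], [-1.0, -0.014, 0.005, 0.043], [-0.003, -0.15, -0.989, 0.991], [0.0, 0.0, 0.0, 1.0]]
side [[387.6, 0.0, 250.0], [0.0, 387.6, 191.0], [0.0, 0.0, 1.0]] [[-0.909, -0.182, 0.376, 0.237], [-0.417, 0.421, -0.806, 0.72], [-0.012, -0.889, -0.458, 0.48], [0.0, 0.0, 0.0, 1.0]]
{'time': 0.1, 'joints': array([-78.20140524,  22.01168655,   0.93712341,  78.55364677,
        -0.35999993,  79.53627221,  -2.66387261]), 'qd': array([-0.0763003 , -0.1259599 ,  0.03503658, -0.22704882,  0.00339033,
        0.09814731,  0.01317671]), 'tau': array([ 3.89543056e-03, -6.29119062e+01,  8.47945400e-01, -3.72765934e+01,
        1.67964085e-02,  1.01597546e-02,  5.40553117e-06]), 'tcp_pos': array([0.16584899, 0.60217711, 0.24737802]), 'tcp_rot': array([-1.79901240e+02,  1.90857176e-03,  1.64602720e+02]), 'force': array([-0.32239247,  0.44227589, -0.01956684]), 'moment': array([-0.01810517,  0.00882709, -0.00010263]), 'finger_force': 0.0, 'gripper_width': 0.9977666016659452}
```

View pics/top0.png

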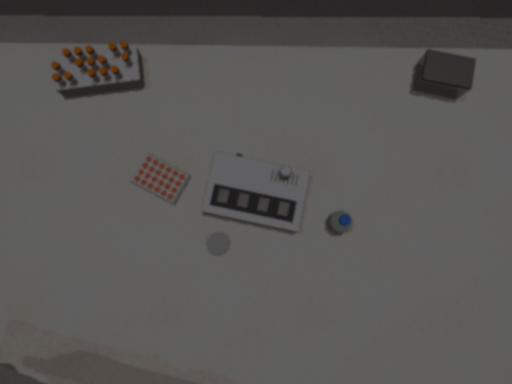

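View pics/side0.png

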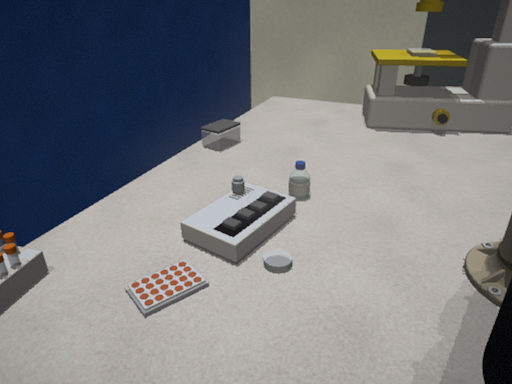

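The top view shows four keys at about (224,196), (244,201), (264,205) and (284,209). The side view shows the box clear, with the arm out of the way. Next I'll enlarge a crop and project the points.

```bash
cat > h.py <<'E'
from plant import ctrl
import numpy as np
def ray(n,u,v,z):
    c=ctrl.calibration(n); E=np.array(c["extrinsics"]); r=E[:3,:3]@np.linalg.inv(c["K"])@[u,v,1]
    return E[:3,3]+r*(z-E[2,3])/r[2]
E
python3 - <<'E'
from h import *
import cv2
p=cv2.imread("pics/top0.png")[145:245,195:320]
p=cv2.resize(cv2.convertScaleAbs(p,alpha=1.5),None,fx=6,fy=6,interpolation=cv2.INTER_CUBIC); cv2.imwrite("pics/c1.png",p)
d=np.load("top0.npy"); c=ctrl.calibration("top"); E=np.array(c["extrinsics"])
for u,v in((224,196),(244,201),(264,205),(284,209)):
    z=d[v-2:v+3,u-2:u+3].mean(); P=E[:3,:3]@(np.linalg.inv(c["K"])@[u,v,1]*z)+E[:3,3]
    print(np.round(P,4),np.round(ray("top",u,v,.064),4))
E
```

```text
[0.5573 0.1206 0.0656] [0.5575 0.1207 0.064 ]
[0.5462 0.0737 0.0648] [0.5464 0.0737 0.064 ]
[0.5378 0.0269 0.0624] [0.5376 0.0269 0.064 ]
[ 0.5243 -0.0172  0.1019] [ 0.5289 -0.0197  0.064 ]
```

View pics/c1.png

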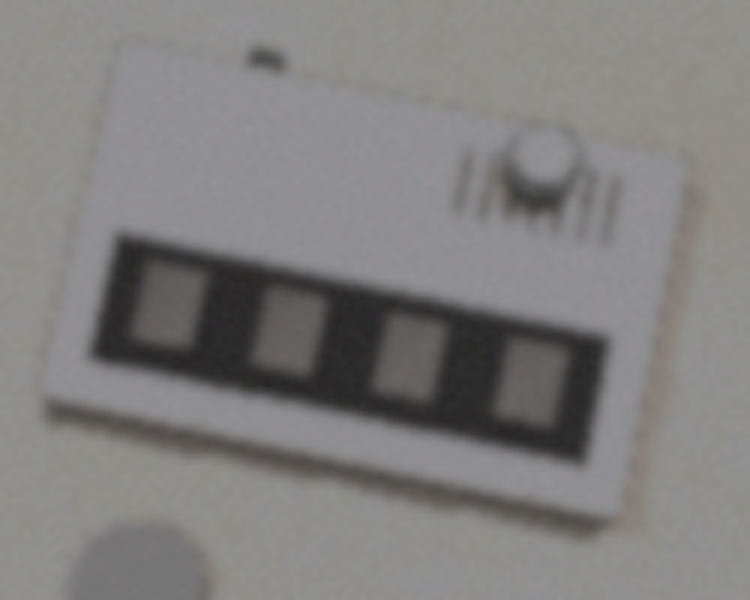

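```bash
cat >> h.py <<'E'
px=np.array([(169,305),(290,332),(411,358),(533,382)],float)
px=(px+.5)/6-.5+[195,145]
P=np.array([ray("top",u,v,.0635) for u,v in px])
C=P.mean(0); d=P[0]-P[3]; raw=np.linalg.norm(d); yv=np.array([d[0],d[1],0])/np.hypot(*d[:2])
yaw=np.degrees(np.arctan2(-yv[0],yv[1]))
K=[C+s*yv for s in(.072,.024,-.024,-.072)]
E
python3 - <<'E'
from h import *
print(np.round(P,4).tolist(),raw,yaw); print(np.round(K,4).tolist())
for a in(90,-90):
  for k in(0,3): print(a,ctrl.inverse_kinematics([*K[k][:2],.11],[180,0,yaw+a]))
E
```

```text
[[0.5589, 0.1237, 0.0635], [0.5489, 0.0763, 0.0635], [0.5394, 0.0291, 0.0635], [0.5307, -0.0184, 0.0635]] 0.1449227536723633 -11.24793739187967
[[0.5585, 0.1233, 0.0635], [0.5492, 0.0762, 0.0635], [0.5398, 0.0291, 0.0635], [0.5304, -0.0179, 0.0635]]
90 [-41.94084318  24.11875795  33.55174604  98.6090975  -14.85566909
  61.74909765 -14.84653826]
90 [-41.73042065  22.71392111  49.76908919 105.37079529 -19.6993915
  60.9890578    4.34780636]
-90 [-27.8631848   21.88104584  15.31866024  97.97294943  -6.46305004
  61.00857672 158.293325  ]
-90 [ 52.7594854   37.80315643 -73.45159606 101.48729718  38.46755129
  70.8258901  137.49564695]
```

Key spacing is 144.9 mm (144 expected) and the yaw is -11.2°, so both agree with the task. Moving above key 1 with the gripper shut.

```bash
cat >> h.py <<'E'
O=[180,0,yaw+90]
def fz(n=3):
    f=[]
    for _ in range(n): ctrl.hold(.02); f.append(ctrl.get_state()["force"])
    return np.mean(f,0)
E
python3 - <<'E'
from h import *
import cv2
ctrl.movep([*K[0][:2],.17],O); ctrl.grip(0.0,20)
ctrl.move_straight([*K[0][:2],.092],.1)
ctrl.hold(.2)
print(np.round([fz() for _ in range(4)],3))
s=ctrl.get_state(); print(s["time"],s["tcp_pos"],s["tcp_rot"],s["gripper_width"],K[0])
a,_=ctrl.snapshot("top"); b,_=ctrl.snapshot("side")
f=lambda p,x,y:cv2.convertScaleAbs(cv2.resize(p[y:y+100,x:x+130,::-1],None,fx=4,fy=4,interpolation=cv2.INTER_CUBIC),alpha=1.3)
im=np.hstack([f(a,190,140),f(b,180,160)]); cv2.imwrite("pics/c2.png",cv2.resize(im,(800,308)))
E
```

```text
[[-0.154  0.13   0.202]
 [ 0.103  0.038  0.031]
 [-0.366  0.199 -0.338]
 [-0.3   -0.342  0.016]]
4.4333 [0.55860813 0.12334161 0.09222472] [ 1.79985139e+02 -1.48174145e-02  7.87553348e+01] -0.00016075326109689386 [0.5585236 0.123289  0.0635   ]
```

View pics/c2.png

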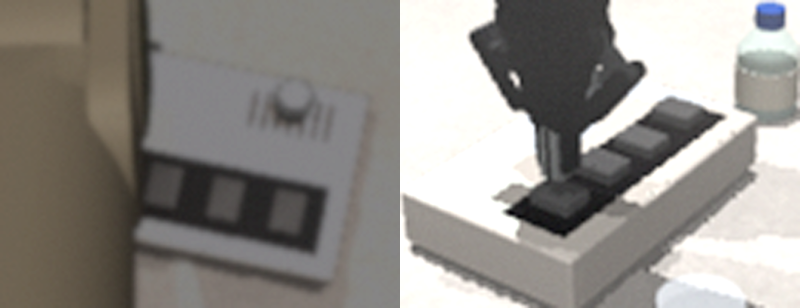

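The side view shows the shut fingers centred over key 1. Tapping key 1, then the rest, with fine steps.

```bash
cat >> h.py <<'E'
def tap(i,thr=.8):
    x,y=K[i][:2]; ctrl.move_straight([x,y,.092],.08); ctrl.move_straight([x,y,.0835],.04); ctrl.hold(.1)
    b=fz(12)[2]; z=.0835; log=[]
    while z>.0770:
        z-=.0004; ctrl.move_straight([x,y,z],.02); f=fz(6)[2]-b
        tz=ctrl.get_state()["tcp_pos"][2]; log.append((round(z*1e3,1),round(tz*1e3,2),round(f,2)))
        if f>thr:
            f2=fz(6)[2]-b; log.append(("again",round(f2,2)))
            if f2>.6: break
    ctrl.move_straight([x,y,.092],.06)
    print(i+1,"base",round(b,2),log[-6:],ctrl.get_state()["time"]); return log
E
python3 -c "
from h import *
tap(0)"
```

```text
1 base 0.08 [(82.7, np.float64(82.68), np.float64(-0.07)), (82.3, np.float64(82.3), np.float64(-0.09)), (81.9, np.float64(81.88), np.float64(-0.33)), (81.5, np.float64(81.47), np.float64(0.1)), (81.1, np.float64(81.21), np.float64(1.17)), ('again', np.float64(1.5))] 7.975
```

```bash
python3 -c "
from h import *
for i in (1,2,3): tap(i)"
```

```text
2 base -0.04 [(82.7, np.float64(82.67), np.float64(-0.22)), (82.3, np.float64(82.28), np.float64(-0.02)), (81.9, np.float64(81.91), np.float64(-0.05)), (81.5, np.float64(81.48), np.float64(0.31)), (81.1, np.float64(81.21), np.float64(1.02)), ('again', np.float64(1.39))] 11.9167
3 base -0.24 [(79.5, np.float64(79.48), np.float64(0.4)), (79.1, np.float64(79.1), np.float64(0.3)), (78.7, np.float64(78.69), np.float64(0.38)), (78.3, np.float64(78.34), np.float64(0.75)), (77.9, np.float64(77.97), np.float64(1.98)), ('again', np.float64(1.98))] 18.7083
4 base 0.01 [(82.7, np.float64(82.69), np.float64(0.1)), (82.3, np.float64(82.29), np.float64(-0.38)), (81.9, np.float64(81.89), np.float64(0.15)), (81.5, np.float64(81.5), np.float64(-0.05)), (81.1, np.float64(81.19), np.float64(1.02)), ('again', np.float64(1.18))] 22.65
```

Keys 1, 2 and 4 made contact at TCP 81.2 mm, and key 3 at about 78.1 mm, 3 mm lower. Key 3 is the latched one, so I'm pressing it.

```bash
python3 - <<'E'
from h import *
x,y=K[2][:2]
ctrl.move_straight([x,y,.092],.08); ctrl.move_straight([x,y,.0735],.03); b=0
for z in(.0735,.0730,.0726,.0723,.0720):
    ctrl.move_straight([x,y,z],.02); f=fz(6)[2]; tz=ctrl.get_state()["tcp_pos"][2]; print(z,round(tz*1e3,2),round(f,2))
    if f>6: break
ctrl.hold(.2); ctrl.move_straight([x,y,.092],.04); ctrl.hold(.3)
tap(2)
ctrl.move_straight([x,y,.17],.1)
E
```

```text
0.0735 73.57 3.26
0.073 72.96 3.45
0.0726 72.66 4.98
0.0723 72.62 7.64
3 base 0.26 [(82.7, np.float64(82.7), np.float64(-0.23)), (82.3, np.float64(82.3), np.float64(-0.06)), (81.9, np.float64(81.9), np.float64(0.02)), (81.5, np.float64(81.49), np.float64(-0.54)), (81.1, np.float64(81.18), np.float64(0.94)), ('again', np.float64(1.15))] 30.15
```

The press reached the bottom stop, and key 3 now makes contact at the up height (81.2 mm). The arm is clear, so I'm handing in.

```bash
python3 -c "
from plant import ctrl
print(ctrl.get_state()['time'],ctrl.close_job())"
```

```text
the job is handed in; nothing more can be done
31.0833 None
```

Key 3 (third from the left) was the latched one: after light taps on keys 1–4 I pressed it to the bottom stop and it sprang up (re-tapped at the up height), so all four keys read up, the arm touches nothing, and the job is handed in at 31.1 s.

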